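# Make up the bush-finishing kit

### The job

Make up the bush-finishing kit in the grey tray: lay the blue-handled deburring tool in the long slot and the double-ended plug gauge in the short slot, and stand the tall plain steel bush in the wide round pocket and the slim plain brass bush in the narrow round pocket, each resting on the floor of its pocket. The bushes with a collar and the flat steel ring are not part of the kit: leave them where they are.

Things in the scene. Friction and masses are not known exactly. Their poses are not given: they have to be found in the camera images.
- deburrer_centre (a point): Deburring tool with a blue handle and a thin bent steel blade, lying on a flat of its handle, 139 mm long, 50 g. The point is the middle of its length on its centre line, 8 mm above what it lies on. x runs along the tool: handle from -24 to +70 mm (16 mm across the flats, so it can be gripped at this point), blade from -24 to -69 mm. Either way round will do.
- plug_centre (a point): Double-ended plug gauge, a steel bar lying flat, 99 x 19 x 19 mm, 140 g. The point is its centre; x runs along its length. Does not roll. Either way round will do.
- steel_bush_centre (a point): Tall plain steel bush (no collar), standing upright: 42 mm diameter, 30 mm tall, 200 g; grip across the outside. The point is its centre, half-way up; z is its axis.
- brass_bush_centre (a point): Slim plain brass bush (no collar), standing upright: 26 mm diameter, 34 mm tall, 110 g; grip across the outside. The point is its centre, half-way up; z is its axis.
- collar_bush_centre (a point): Look-alike to leave alone: brass bush with a wide collar at its foot, 48 mm diameter, 38 mm tall. The point is its centre, half-way up.
- flat_ring_centre (a point): Look-alike to leave alone: flat plain steel ring, 46 mm diameter, 18 mm tall. The point is its centre, half-way up. (A steel bush with a collar, 42 mm wide and 22 mm tall, also stands about, fixed to the bench.)
- slot_long_floor (a point): Long slot for the deburring tool: 161 mm along x, 39 mm along y, dark-floored, in one of four light wood inserts that fill the grey kit tray (182 x 184 x 14 mm, fixed to the bench). The slots lie parallel, 51 mm apart, and may trade places. Point: middle of the pocket floor, 7 mm above the bench; the rim all round is 14 mm above the bench (pocket 7 mm deep).
- slot_short_floor (a point): Short slot for the plug gauge: 119 mm along its x axis, 39 mm along y, in the same tray. Point: middle of the pocket floor, 7 mm above the bench; the rim all round is 14 mm above the bench (pocket 7 mm deep).
- pocket_wide_floor (a point): Wide round pocket for the steel bush, 61 mm diameter, in the same tray, beside the slots, its x axis parallel to theirs; 87 mm from the narrow pocket, with which it may trade places. Point: middle of the pocket floor, 7 mm above the bench; the rim all round is 14 mm above the bench (pocket 7 mm deep).
- pocket_narrow_floor (a point): Narrow round pocket for the brass bush, 45 mm diameter, in the same tray. Point: middle of the pocket floor, 7 mm above the bench; the rim all round is 14 mm above the bench (pocket 7 mm deep).
Not all that is in view belongs to the job. What is shaped like the part that bears brass_bush_centre but orange or turquoise is not meant.

How it is judged:
By the outcome, as a careful person would: the job done as asked, in the order asked, and still so for the second after the job is handed in, with the robot touching nothing.
It also fails if it takes over 102 s, if anything falls off the work surface, if the arm or the gripper's body presses on something with over 40 N, if the wrist force passes 120 N, or if a joint passes its speed limit or range.

### The arm

A 6-joint arm with a two-finger parallel gripper is mounted at the origin on a cart in front of the work surface, level with it; the furniture and walls round the work are solid. World frame = base frame: x ahead of the robot, y to its left, z up, the work surface at z = 0. Lengths are in m, angles in rad, forces in N, time in s.
With the tool pointing down it reaches from about 0.375 to 0.75 m from the base axis. Payload 9 kg.
Tool frame: the origin (TCP) lies midway between the tips of the shut fingers; the grasp point (between the pads) lies 19 mm behind it; z points along the fingers, y is the line along which they close (so a half turn about z gives the same grasp; the last joint's range is limited). The gripper opens to 85 mm and grips with 20 to 120 N. Pads are 22 mm wide; open, the fingers measure 114 mm over their backs; the gripper's body (76 mm by 85 mm) begins 54 mm behind the grasp point. The pads swing forward as they close: fully open they stand 13 mm farther back than shut.
Start: joints at [0.918, 0.104, 0.097, 1.564, 0, 1.353], TCP at [0.253, 0.544, 0.231] pointing down, gripper open.
Joint ranges: [-2.99, 2.99], [-0.84, 1.86], [-1.1, 1.16], [-1.84, 2.11], [-1.51, 1.56], [-3.14, 3.14]. Speed limits (rad/s): [2.22, 2.22, 2.57, 3.14, 3.14, 3.14].

### API

Orientations are given as a unit quaternion [x, y, z, w].
In Python, from station import * gives the robot as it stands. Calls block until the motion is done:
- goto(position, orientation): joint-space move of the TCP to a pose.
- move_l(position, ori=None, rate=0.15, force_limit=None): straight line of the TCP; ori=None keeps the orientation; rate is the mean speed in m/s. With force_limit (N) it stops when the force on the tool has changed by that much, and returns True; else False.
- goto_joints(angles): joint-space move.
- open_jaws() and close_gripper(newtons=None): open the fingers fully, or close them until they stop; newtons is the grip in N (None keeps the last).
- dwell(seconds).
- solve_ik(position, orientation): joint angles nearest the present ones, or None.
- state(): the state.
- camera(name): name is "side" or "top" or "wrist"; returns a dict with "img" (400x640x3 uint8, blue, green, red), "range_z" (400x640 float32, m along the optical axis (not along the pixel's ray), 0 where there is no reading), "fov_y" (degrees; the focal length in pixels is half the picture's height over the tangent of half this angle, whatever the lens; pixels are square), "cx", "cy" (the principal point, pixels), "D" ([k1, k2, p1, p2, k3] as OpenCV has them; the pictures are not rectified), "R" (3x3) and "t" (3): a world point X has camera coordinates R X + t. Camera axes: x right, y down, z forward; pixel columns grow to the right and rows downward; lengths in m; the calibration is good to about 2 mm. A picture is of the moment at which its call begins.
A pose or a line that the arm cannot do raises MotionError and nothing moves.
- finish_job(): hands the job in; it is judged then, once.
The state is a dict: "time": time; "joints": joint angles; "joint_vel": joint speeds; "tau": joint torques, N m; "tool_pos": TCP position; "ee_rot": TCP orientation; "wrist_force": force on the tool from outside, world axes, zero at the start; "wrist_torque": the same for the moment, N m; "finger_gap": opening from 0.0 (shut) to 1.0 (fully open); "grip_force": force on a finger pad.
Only numpy, scipy, OpenCV 4.12 (cv2) and the standard library are available. Lean on these libraries where they do the work, as an engineer would, in place of code of your own. Each camera call takes 0.05 s, during which the arm holds its last target. There are 200 camera calls.

## Working session

There is one attempt and no reset: what is moved stays moved. The work goes in short steps, each a Python script; the robot and the scene stay as the last script left them, time stands still between calls to the robot, and variables do not carry over. Pictures are saved under pics/ and viewed, at most 14 in all, crops included, and the job is handed in when it is done.

```bash
mkdir -p pics; cat > h.py <<'E'
import numpy as np, cv2
from station import *
def K(c):
    f=200/np.tan(np.radians(c["fov_y"])/2); return np.array([[f,0,c["cx"]],[0,f,c["cy"]],[0,0,1]])
def world(c):
    "400x640x3 world points"
    v,u=np.mgrid[0:400,0:640]
    p=cv2.undistortPoints(np.stack([u,v],-1).reshape(-1,1,2).astype(np.float64),K(c),np.array(c["D"],float)).reshape(400,640,2)
    z=c["range_z"].astype(float); X=np.dstack([p[...,0]*z,p[...,1]*z,z])
    W=(X-np.array(c["t"]))@np.array(c["R"]); W[z==0]=np.nan
    return W
def onplane(c,px,h):
    p=cv2.undistortPoints(np.array(px,float).reshape(-1,1,2),K(c),np.array(c["D"],float)).reshape(-1,2)
    R=np.array(c["R"]);t=np.array(c["t"]); d=np.c_[p,np.ones(len(p))]@R; o=-R.T@t
    return o+d*((h-o[2])/d[:,2])[:,None]
E
python3 - <<'E'
from h import *
import pickle
for n in("top","side","wrist"):
    c=camera(n); pickle.dump(c,open(n+".pkl","wb")); cv2.imwrite(f"pics/{n}0.png",c["img"]); print(n,-np.array(c["R"]).T@c["t"],c["fov_y"])
print(state())
E
```

```text
top [0.20489688 0.00956515 1.50275465] 42.044085287578206
side [ 0.31049267 -0.95559849  0.74195448] 52.562304102725136
wrist [0.1910768  0.57364399 0.37267053] 67.29077915073186
{'time': 0.15, 'joints': array([ 9.18271699e-01,  1.04553033e-01,  9.66492768e-02,  1.56390545e+00,
       -1.07883660e-05,  1.35310020e+00]), 'joint_vel': array([-8.28868281e-05, -5.89603678e-04,  1.93022644e-03,  1.19330487e-03,
        7.20781377e-04, -2.05947437e-03]), 'tau': array([ 3.78980287e-03, -5.57358384e+01,  5.04006493e+01,  1.26162372e-02,
       -2.39741530e-04,  1.71157978e-05]), 'tool_pos': array([0.25258609, 0.54396075, 0.23070704]), 'ee_rot': array([ 2.15705440e-01,  9.76458349e-01, -4.61523427e-04, -2.08577283e-04]), 'wrist_force': array([ 0.52464668, -0.09611695,  0.20248021]), 'wrist_torque': array([-0.03066008, -0.04834167, -0.04081117]), 'grip_force': 0.0, 'finger_gap': 0.9998203228767478}
```

View pics/top0.png

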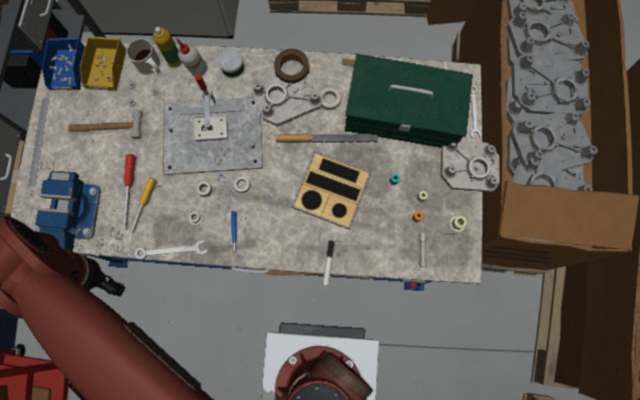

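View pics/side0.png

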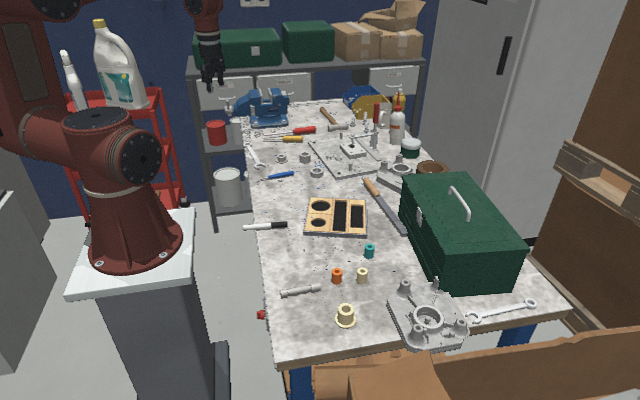

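```bash
python3 - <<'E'
from h import *
import pickle
c=pickle.load(open("top.pkl","rb")); im=c["img"]
f=lambda x,y,w,h,s:cv2.resize(im[y:y+h,x:x+w],None,fx=s,fy=s,interpolation=cv2.INTER_CUBIC)
a=f(180,170,80,90,5);b=f(380,160,100,112.5.__int__(),4)
a=cv2.resize(a,(400,450));b=cv2.resize(b,(400,450))
cv2.imwrite("pics/crop1.png",np.hstack([a,b])); cv2.imwrite("pics/tray.png",f(285,145,95,90,6))
W=world(c)
for (u,v) in [(204,187),(241,183),(195,216),(235,230),(422,249),(423,196),(459,222),(418,216),(395,179),(332,190),(210,150),(312,200)]:
    w=W[v-9:v+10,u-9:u+10].reshape(-1,3); print((u,v),onplane(c,[(u,v)],.015)[0].round(3),"zmax",np.nanpercentile(w[:,2],[5,50,90,97,100]).round(3))
E
```

```text
(204, 187) [0.555 0.383 0.015] zmax [-0.005  0.004  0.031  0.034  0.038]
(241, 183) [0.575 0.274 0.015] zmax [-0.004  0.004  0.02   0.022  0.029]
(195, 216) [0.466 0.399 0.015] zmax [-0.004  0.002  0.021  0.025  0.028]
(235, 230) [0.433 0.277 0.015] zmax [-0.005  0.002  0.015  0.018  0.022]
(422, 249) [ 0.416 -0.268  0.015] zmax [-0.006  0.001  0.016  0.019  0.024]
(423, 196) [ 0.574 -0.266  0.015] zmax [-0.005  0.001  0.033  0.037  0.039]
(459, 222) [ 0.503 -0.375  0.015] zmax [-0.005  0.004  0.037  0.04   0.043]
(418, 216) [ 0.513 -0.253  0.015] zmax [-0.005  0.001  0.031  0.035  0.039]
(395, 179) [ 0.62  -0.181  0.015] zmax [-0.005  0.001  0.03   0.036  0.039]
(332, 190) [0.573 0.004 0.015] zmax [0.002 0.009 0.016 0.018 0.023]
(210, 150) [0.671 0.38  0.015] zmax [0.01  0.016 0.024 0.035 0.04 ]
(312, 200) [0.538 0.06  0.015] zmax [0.002 0.008 0.014 0.017 0.02 ]
```

View pics/crop1.png

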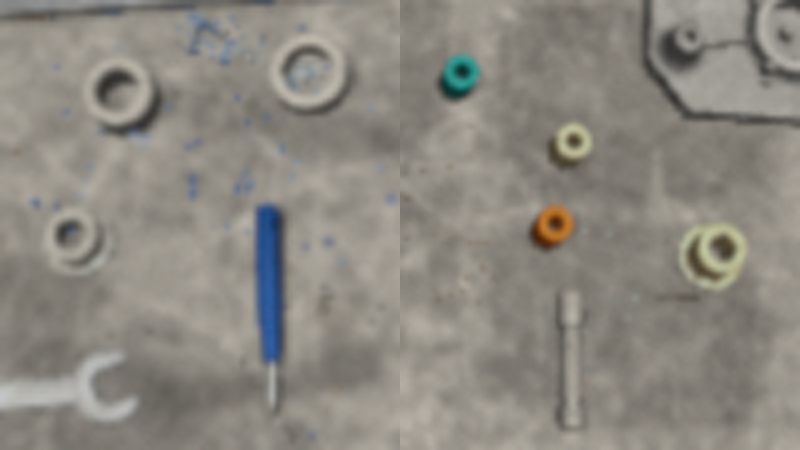

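View pics/tray.png

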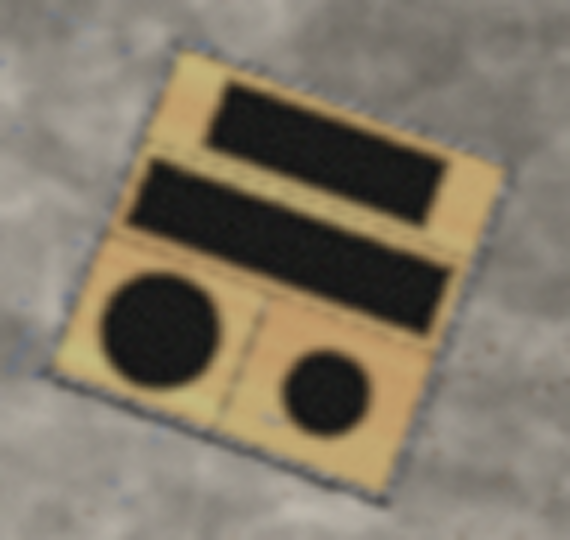

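The tall steel bush is one of three: (204,187), about 32 mm tall with no collar; (241,183), a flat ring about 19 mm tall; and (195,216), collared and about 22 mm tall. I take (204,187).
The slim brass bush is (423,196), plain brass. (459,222) has a collar, and (418,216) and (395,179) are orange and turquoise.
In the tray, the short slot is the far one, the long slot is in the middle, the wide pocket is left (312,200) and the narrow one right (339,210).

Next I'll look at the tray and the deburrer from the wrist camera.

```bash
cat >> h.py <<'E'
def quat(a):
    "tool down, closing line along heading a"
    y=np.array([np.cos(a),np.sin(a),0]); z=np.array([0,0,-1.]); x=np.cross(y,z)
    from scipy.spatial.transform import Rotation as Ro
    return Ro.from_matrix(np.c_[x,y,z]).as_quat()
def best(p,a):
    j=np.array(state()["joints"]); o=[]
    for k in(0,np.pi):
        q=solve_ik(list(p),list(quat(a+k)))
        if q is not None: o.append((np.abs(np.array(q)-j).max(),a+k))
    return list(quat(min(o)[1]))
def look(n="wrist",h=.014,b=None,s=.0005):
    "ortho picture on plane h; b=(x0,x1,y0,y1); row 0 = x1, column 0 = y1"
    c=camera(n); xs=np.arange(b[1],b[0],-s); ys=np.arange(b[3],b[2],-s)
    Y,X=np.meshgrid(ys,xs); P=np.dstack([X,Y,np.full_like(X,h)]).reshape(-1,3)
    rv=cv2.Rodrigues(np.array(c["R"]))[0]
    uv=cv2.projectPoints(P,rv,np.array(c["t"],float),K(c),np.array(c["D"],float))[0].reshape(*X.shape,2).astype(np.float32)
    return c,cv2.remap(c["img"],uv[...,0],uv[...,1],cv2.INTER_LINEAR)
E
python3 - <<'E'
from h import *
c=camera("wrist"); print(np.array(c["R"])[2])
p=[.46,.03,.30]; goto(p,best(p,np.pi/2)); b=(.46,.70,-.12,.14)
c,o=look(b=b); cv2.imwrite("pics/w1.png",c["img"]); cv2.imwrite("pics/o1.png",o)
ct,ot=look("top",b=b)
for im in(o,ot):
    m=cv2.morphologyEx((im.max(2)<60).astype(np.uint8),cv2.MORPH_OPEN,np.ones((7,7)))
    n,l,st,ce=cv2.connectedComponentsWithStats(m)
    for i in range(1,n):
        if st[i,4]>1500:
            k=cv2.findContours((l==i).astype(np.uint8),0,2)[0][0]; r=cv2.minAreaRect(k)
            print(b[1]-.0005*r[0][1],b[3]-.0005*r[0][0],np.array(r[1])*.5,r[2])
print(state()["time"],-np.array(c["R"]).T@c["t"],c["R"][2])
E
```

```text
[ 0.24451278 -0.11722365 -0.96253422]
0.6860000019073486 0.01025003051757814 [259.49993896  27.99999619] 0.0
0.6344715881347656 -0.014041336059570309 [114.48461914  35.16640854] 16.975500106811523
0.5858225479125976 0.0007524719238281297 [156.51626587  35.55595398] 17.062854766845703
0.5395 0.06025000000000001 [56.21498871 55.50788116] 45.0
0.51425 -0.022499999999999992 [39.5 40. ] 90.0
0.5924555969238281 -0.048996658325195314 [ 56.98509598 211.17741394] 15.631234169006348
2.3083 [0.52875851 0.03140704 0.44200064] [-0.26932811 -0.00294038 -0.96304399]
```

View pics/o1.png

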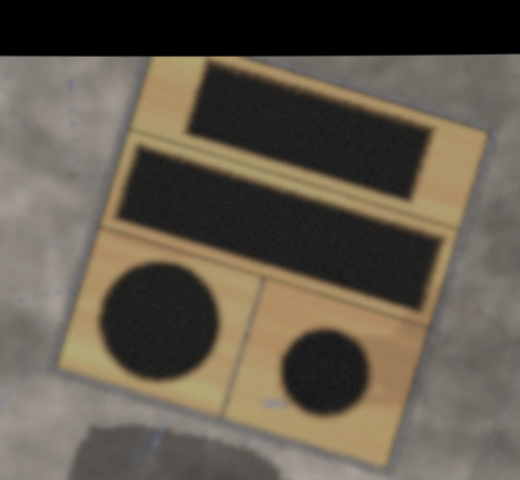

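```bash
cat > deb.py <<'E'
from h import *
def find(n):
    b=(.33,.56,.19,.36); c,o=look(n,h=.010,b=b); hsv=cv2.cvtColor(o,cv2.COLOR_BGR2HSV)
    m=cv2.inRange(hsv,(95,120,40),(125,255,255)); m=cv2.morphologyEx(m,cv2.MORPH_OPEN,np.ones((9,9)))
    k=max(cv2.findContours(m,0,2)[0],key=cv2.contourArea); r=cv2.minAreaRect(k)
    bx=cv2.boxPoints(r); e=sorted([(bx[i]+bx[(i+1)%4])/2 for i in range(4)],key=lambda q:q[1])
    A=np.array([[b[1]-.0005*q[1],b[3]-.0005*q[0]] for q in(e[0],e[3])]) # far end, near end
    u=(A[0]-A[1]); L=np.linalg.norm(u); u/=L
    ctr=A.mean(0)-.023*u
    print(n,A.round(4).tolist(),L,np.array(r[1])*.5,"ctr",ctr,"dir",np.degrees(np.arctan2(u[1],u[0]))); return o,ctr,u
E
python3 - <<'E'
from deb import *
find("top")
p=[.39,.27,.22]; goto(p,best(p,np.pi/2)); o,_,_=find("wrist"); cv2.imwrite("pics/deb.png",o); print(state()["time"])
E
```

```text
top [[0.48980000615119934, 0.28940001130104065], [0.4011000096797943, 0.2784000039100647]] 0.089305006 [89.30500031 12.46549034] ctr [0.42262763 0.28104722] dir 7.1250186
wrist [[0.4900999963283539, 0.28859999775886536], [0.3991999924182892, 0.2752000093460083]] 0.09193864 [91.93861389 12.87151051] ctr [0.42189363 0.27858958] dir 8.38326
4.625
```

View pics/deb.png

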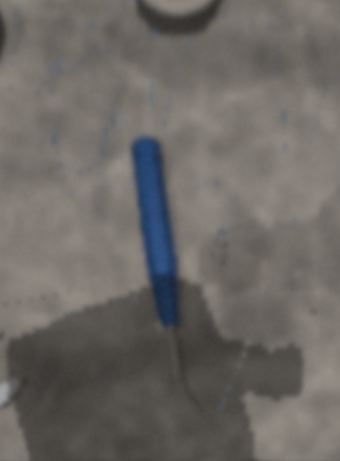

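```bash
cat >> h.py <<'E'
T=np.radians(73); S=np.array([np.cos(T),np.sin(T)]); N=np.array([np.sin(T),-np.cos(T)])  # along slots; toward short slot
LONG=np.array([.5858,.0008]);SHORT=np.array([.6345,-.0140]);WIDE=np.array([.5395,.0602]);NARROW=np.array([.5143,-.0225])
def pick(xy,a,z,grip):
    q=best([*xy,z],a); open_jaws(); goto([*xy,.13],q)
    print("hit",move_l([*xy,z],rate=.12,force_limit=15)); close_gripper(grip)
    s=state(); print("gap",s["finger_gap"],"grip",s["grip_force"]); move_l([*xy,.13],rate=.15)
    s=state(); print("lifted gap",s["finger_gap"],"grip",s["grip_force"],"t",s["time"])
def place(xy,a,z):
    q=list(quat(a)); goto([*xy,.13],q)
    print("hit",move_l([*xy,z],rate=.08,force_limit=12),state()["tool_pos"]); 
    open_jaws(); move_l([*xy,.13],rate=.2); print("t",state()["time"])
def heading():
    "closing-line heading at present"
    from scipy.spatial.transform import Rotation as Ro
    y=Ro.from_quat(state()["ee_rot"]).as_matrix()[:,1]; return np.arctan2(y[1],y[0])
E
python3 - <<'E'
from deb import *
ctr=np.array([.4222,.2792]); a=np.radians(8); u=np.array([np.cos(a),np.sin(a)])
pick(ctr+.008*u,a+np.pi/2,.008,40)
turn=T-a
place(LONG-.005*N+.008*S,heading()+turn,.016)
c=camera("wrist"); p=[.46,.03,.30]; goto(p,best(p,np.pi/2))
c,o=look(b=(.46,.70,-.12,.14)); cv2.imwrite("pics/p1.png",o); print(state()["time"])
E
```

```text
hit False
gap 0.16275123814841505 grip 40.26263952255249
lifted gap 0.16445603765080744 grip 39.897406697273254 t 8.1
hit False [0.58380532 0.00984236 0.01661204]
t 12.5583
13.8083
```

View pics/p1.png

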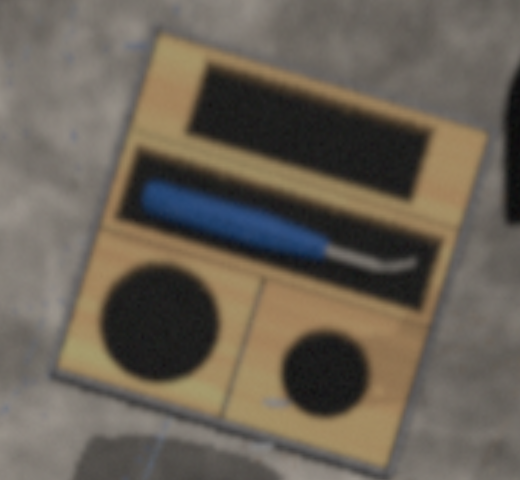

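The deburrer lies inside the long slot, clear of the rim. Plug gauge next.

```bash
python3 - <<'E'
from h import *
p=[.39,-.27,.22]; goto(p,best(p,np.pi/2)); b=(.33,.50,-.36,-.19)
for n in("top","wrist"):
    c,o=look(n,h=.019,b=b,s=.0005)
    W=world(c); m=(W[...,2]>.010)&(W[...,2]<.024)&(W[...,0]>.35)&(W[...,0]<.485)&(np.abs(W[...,1]+.27)<.05)
    P=W[m][:,:2].astype(np.float32); r=cv2.minAreaRect(P); print(n,len(P),r,P.mean(0),np.median(W[m][:,2]))
    cv2.imwrite(f"pics/plug_{n}.png",o); C=P.mean(0); _,_,v=np.linalg.svd(P-C); print(np.degrees(np.arctan2(v[0,1],v[0,0])))
print(state()["time"])
E
```

```text
top 0 ((0.0, 0.0), (0.0, 0.0), 0.0) [nan nan] nan
0.0
wrist 1049 ((0.4164656698703766, -0.27175530791282654), (0.09947608411312103, 0.01851492002606392), 1.8220621347427368) [ 0.41609725 -0.27205634] 0.015774440049557907
2.7935755
15.1167<stdin>:6: RuntimeWarning: Mean of empty slice.
  ret = um.true_divide(
  return _methods._mean(a, axis=axis, dtype=dtype,
  ret = ret.dtype.type(ret / rcount)
<stdin>:7: RuntimeWarning: Mean of empty slice.
```

View pics/plug_wrist.png

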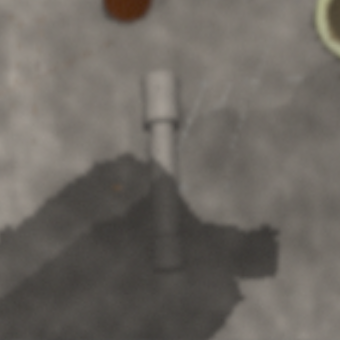

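```bash
python3 - <<'E'
from h import *
a=np.radians(2.3)
pick(np.array([.4165,-.2718]),a+np.pi/2,.0065,60)
turn=T-a
for k in(turn,turn-np.pi):
    q=solve_ik([*SHORT,.13],list(quat(heading()+k))); print(k,q)
h=heading()+turn
place(SHORT+.004*N,h,.0145)
p=[.46,.03,.30]; goto(p,best(p,np.pi/2))
c,o=look(b=(.46,.70,-.12,.14)); cv2.imwrite("pics/p2.png",o); print(state()["time"])
E
```

```text
hit False
gap 0.2042006824112109 grip 60.0981205701828
lifted gap 0.20190311652803455 grip 59.441640973091125 t 18.5833
1.233947781159991 [-0.22771319  0.21384945  0.03397315  1.39092003  0.         -1.50177696]
-1.907644872429802 [-0.22771319  0.21384945  0.03397315  1.39092003  0.          1.63981569]
hit False [ 0.63876788 -0.01526139  0.01512453]
t 22.85
24.0667
```

View pics/p2.png

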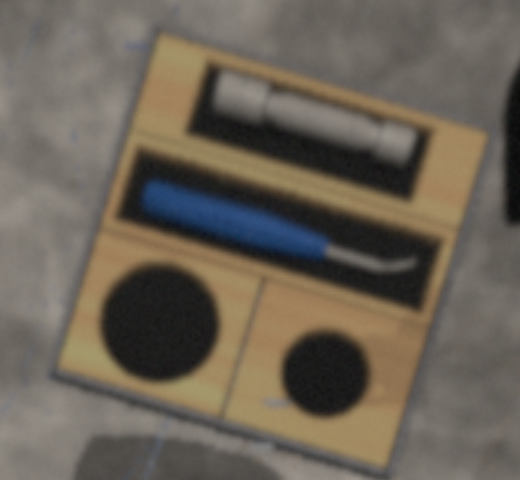

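The plug gauge lies in the short slot. Steel bush next.

```bash
python3 - <<'E'
from h import *
c=camera("wrist"); W=world(c)
m=(W[...,0]>.57)&(W[...,1]>-.12)&(W[...,1]<.12)&(W[...,2]>.021)&(W[...,2]<.04); P=W[m]
if len(P): print("plug",cv2.minAreaRect(P[:,:2].astype(np.float32)),np.percentile(P[:,2],[50,95]))
p=[.49,.37,.20]; goto(p,best(p,np.pi/2)); b=(.46,.64,.29,.47)
c,o=look("wrist",h=.030,b=b); cv2.imwrite("pics/steel.png",o)
W=world(c); print("any z", np.nanmax(np.where((abs(W[...,0]-.555)<.04)&(abs(W[...,1]-.383)<.04),W[...,2],np.nan)))
m=(abs(W[...,0]-.555)<.04)&(abs(W[...,1]-.383)<.04)&(W[...,2]>.024)&(W[...,2]<.045)
P=W[m]; print(len(P),np.median(P[:,2]),cv2.minEnclosingCircle(P[:,:2].astype(np.float32)),state()["time"])
E
```

```text
plug ((0.6639689803123474, -0.008721545338630676), (0.17394666373729706, 0.23862957954406738), 7.345008850097656) [0.02270332 0.02709209]
any z 0.03162301572999133
717 0.029382339780240595 ((0.5491842031478882, 0.38047298789024353), 0.02139836736023426) 25.5
```

View pics/steel.png

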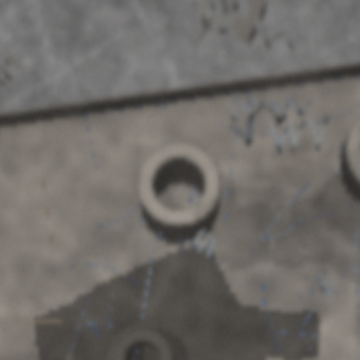

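```bash
python3 - <<'E'
from h import *
pick(np.array([.548,.3805]),np.pi/2,.008,60)
xy=WIDE; h=heading(); d=(T-h+np.pi/2)%np.pi-np.pi/2
place(xy,h+d,.016)
p=[.46,.03,.30]; goto(p,best(p,np.pi/2))
c,o=look(b=(.46,.70,-.12,.14)); cv2.imwrite("pics/p3.png",o)
p=[.51,-.26,.20]; goto(p,best(p,np.pi/2)); b=(.48,.66,-.36,-.18)
c,o2=look("wrist",h=.034,b=b)
cv2.imwrite("pics/p3b.png",np.hstack([cv2.resize(o,(400,370)),cv2.resize(o2,(370,370))]))
W=world(c); m=(abs(W[...,0]-.574)<.03)&(abs(W[...,1]+.266)<.03)&(W[...,2]>.028)&(W[...,2]<.045)
P=W[m]; print(len(P),np.median(P[:,2]),cv2.minEnclosingCircle(P[:,:2].astype(np.float32)),state()["time"])
E
```

```text
hit False
gap 0.4618588963413333 grip 61.22797043295577
lifted gap 0.45918912041528787 grip 60.606659880140796 t 28.8
hit False [0.53995672 0.06015382 0.01656865]
t 32.825
360 0.03320949447987587 ((0.5733022689819336, -0.2647169530391693), 0.013254322111606598) 34.8917
```

View pics/p3b.png

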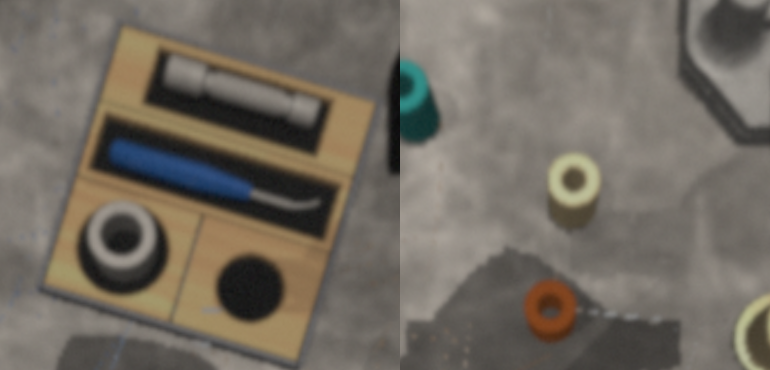

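The steel bush stands in the wide pocket. The plain brass bush is at ortho (574,180), clear of the orange and turquoise ones.

```bash
python3 - <<'E'
from h import *
pick(np.array([.573,-.265]),np.pi/2,.010,50)
h=heading(); d=(T-h+np.pi/2)%np.pi-np.pi/2
place(NARROW,h+d,.018)
p=[.46,.03,.30]; goto(p,best(p,np.pi/2)); dwell(.5)
c,o=look(b=(.46,.70,-.12,.14)); cv2.imwrite("pics/p4.png",o)
W=world(c)
for n,(q,r) in dict(steel=(WIDE,.025),brass=(NARROW,.018),plug=(SHORT,.018),deb=(LONG,.018)).items():
    P=W[np.hypot(W[...,0]-q[0],W[...,1]-q[1])<r]; print(n,np.percentile(P[:,2],[50,80,90,98]).round(4))
print(state()["time"],state()["tool_pos"])
E
```

```text
hit False
gap 0.2871056475683763 grip 49.26423703087494
lifted gap 0.2845258504031949 grip 49.04966156696901 t 38.2583
hit False [ 0.51472035 -0.02261114  0.01854966]
t 42.125
steel [0.028  0.0366 0.037  0.0378]
brass [0.0302 0.0408 0.0412 0.0421]
plug [0.016  0.0227 0.0235 0.0243]
deb [0.0175 0.0213 0.0221 0.0232]
43.4417 [0.46001266 0.02995576 0.29989593]
```

View pics/p4.png

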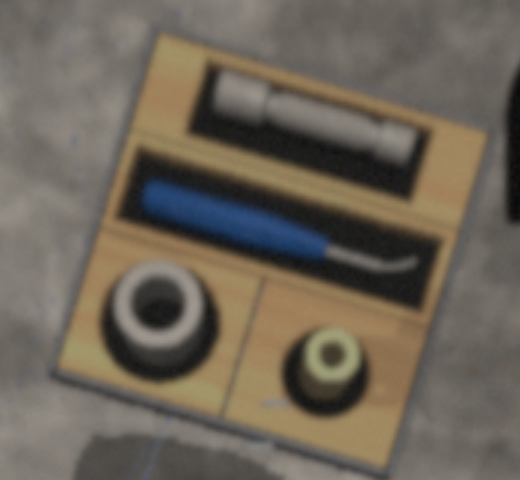

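All four parts are seated, and the measured top heights (37, 41, 24 and 23 mm) match parts resting on their pocket floors.

```bash
python3 -c "
from station import *
print(finish_job())"
```

```text
the job is handed in; nothing more can be done
None
```

The kit is complete and handed in at about 43 s of the 102 s allowed: deburrer, plug gauge, steel bush and brass bush are each in their pockets on the floor, placed in the order asked, and I did not reach for any look-alike.

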